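# Show the frosted end of a glass filter plate to the label reader

## Task

Of the two glass plates standing in the blue slotted stands, take the clear one with the notched corner: the notch marks its frosted label end. Grip it by its clear end without touching the frosted end, lift it out, and present it to the label reader: frosted end over the ring on the pad, about 15 cm above the bench, tipped half-way back (about 45 degrees) so that the label faces up towards the reader head. Finish while holding it still there, with nothing else touching it, and do not drop the plate, bump the reader or disturb the other plate, bottles, cups and marker.

Things in the scene. Friction and masses are not known exactly. Their poses are not given: they have to be found in the camera images.
- plate_center (a point): Centre of the clear, notched glass plate: 100 mm (x) by 8 mm (y) by 60 mm (z), 80 g. It stands on a long edge in a blue stand; +x runs towards its frosted end, +z up to its top edge as it stands, +y out of its label face. Centre 44 mm above the bench, top edge 74 mm. Grip the clear end across the 8 mm from above: around x = -28 mm, never beyond x = -5 mm.
- frosted_center (a point): Middle of that plate's frosted end, 32.5 mm from plate_center along plate +x, same axes. Frosted x = +15 to +50 mm is opaque grey, with a white label (red bar, thin dark lines) on its +y face only; x = -50 to +15 mm is see-through bluish glass. A 10 mm square notch is cut from the corner at +x +z: with the notch at top left, the label face looks at you.
- stand_a: Blue slotted stand, fixed, holding the clear notched plate: 124 mm (x) by 60 mm (y) by 24 mm high, origin at the centre of its underside. The slot in its top, along its x, is 103 x 9 mm and 10 mm deep: the plate lifts straight up out of it. May stand on either side, at any yaw; its x axis is the plate's x axis at the start.
- plain_center (a point): Centre of the other plate, amber, without notch or label, same size (100 x 8 x 60 mm) and same way of standing in an identical blue stand (stand_b). Leave it alone.
- pad_center (a point): Top centre (4 mm above the bench) of the reader's flat black 130 x 130 mm pad, marked by a green disc in a white ring of 40 mm radius. +x points level from the pad to the reader's post, 205 mm away on the far side from the robot (grey foot from 135 mm on; post 18 mm thick, 290 mm tall); z up.
- reader_head: White head on the post, 40 x 60 x 55 mm; origin at its lens face, 130 mm from the pad centre along the pad's +x, 259 mm above the bench. It looks along its own -z, 40 degrees below level, at the spot 150 mm above the pad centre; its +z is the direction the plate's label (plate +y) should point. Head, post and pad are one fixed thing.
- reader: The whole reader, fixed: pad, foot and post; origin at the underside of the pad centre, axes as pad_center.
- plate: The clear notched plate itself; origin at the middle of its lower long edge, 30 mm below plate_center; axes as plate_center.
- bottle_blue: Jar with blue cap, 56 mm wide, 130 mm tall, bystander; origin at the centre of its underside.
- bottle_red: Amber jar with red cap, 56 mm wide, 120 mm tall, bystander; origin at the centre of its underside.
- beaker: Glass beaker, 72 mm wide, 85 mm tall, mouth up, bystander; origin at the centre of its underside.
- cup: White plastic cup, 68 mm wide, 70 mm tall, mouth up, bystander; origin at the centre of its underside.
- marker: Black marker pen, 120 mm long, 14 mm thick, lying on the bench, bystander; origin at the underside of its middle.
Mind the look-alikes: they are no part of the job. What is shaped like the plate but purple is not meant.

How it is judged:
On the way:
1. the notched plate is lifted clear of its stand, gripped by its clear end (height (world z) of plate_center above 0.075 m and contact force between plate and the fingers above 1 N and x of the grasp point in the frame of plate_center below -0.005 m), for 0.2 s.
At the end, for the whole second after the job is handed in: Held still by the fingers at the clear end, at least 5 mm past the centre; touching neither reader nor stand; middle of frosted end within 40 mm (from above) of the pad centre, 100-210 mm above the bench; label within 65 degrees of straight up and within 30 degrees of facing the reader head (horizontal distance between frosted_center and pad_center below 0.04 m and height (world z) of frosted_center between 0.1 and 0.21 m and angle between plate_center's own y axis and vertical below 1.13 rad and angle between the y axis of plate_center and the z axis of reader_head, either way round below 0.52 rad and x of the grasp point in the frame of plate_center below -0.005 m and contact force between plate and the fingers above 1 N and contact force between plate and reader below 0.1 N and contact force between plate and stand_a below 0.1 N and linear speed of plate below 0.03 m/s); the arm keeps its last pose, push and grip.
It fails at once if the fingers press on the frosted end (contact force between any of plate_c1, plate_c2 and the fingers above 0.5 N).
It fails at once if the plate is dropped on the bench (height (world z) of plate_center below 0.03 m).
It fails at once if the reader is bumped (contact force between reader and the fingers above 3 N or contact force between reader and the arm above 3 N or contact force between reader and plate above 3 N).
It fails at once if the other plate is disturbed (distance of plain_center from where it was at the start of the episode above 0.015 m).
It fails at once if a bottle, cup or the marker is disturbed (distance of any of bottle_blue, bottle_red, beaker, cup, marker from where it was at the start of the episode above 0.03 m).
It also fails if it takes over 38 s, if anything falls off the work surface, if the arm or the gripper's body presses on something with over 40 N, if the wrist force passes 120 N, or if a joint passes its speed limit or range.

## Robot

A 7-joint arm with a two-finger parallel gripper is mounted at the origin on the work surface. World frame = base frame: x ahead of the robot, y to its left, z up, the work surface at z = 0. Lengths are in m, angles in rad, forces in N, time in s.
With the tool pointing down it reaches from about 0.4 to 0.875 m from the base axis. Payload 6.5 kg.
Tool frame: the origin (TCP) lies midway between the tips of the shut fingers; the grasp point (between the pads) lies 19 mm behind it; z points along the fingers, y is the direction in which the jaws open and shut (so a half turn about z gives the same grasp; the last joint's range is limited). The gripper opens to 85 mm and grips with 20 to 120 N. Pads are 22 mm wide; open, the fingers measure 114 mm over their backs; the gripper's body (76 mm by 85 mm) begins 54 mm behind the grasp point. The pads swing forward as they close: fully open they stand 13 mm farther back than shut.
Start: joints at [1.061, 0.536, -0.004, 1.538, 0.003, 1.067, -0.071], TCP at [0.279, -0.587, 0.231] pointing down, gripper open.
Joint ranges: [-2.7, 2.7], [-0.37, 2.16], [-1.27, 1.26], [0.24, 2.4], [-1.31, 4.45], [0.19, 1.91], [-2.76, 2.76]. Speed limits (rad/s): [2.39, 2.39, 3.14, 3.14, 3.14, 3.14, 3.14].

## Interface

Orientations are given as [roll, pitch, yaw] about the fixed x, y, z axes, in that order (R = Rz(yaw) Ry(pitch) Rx(roll)).
In Python, from cell import state, read_camera, hand_in gives the robot as it stands.
- The arm moves only by the tool move_arm, never from a script. Its argument "moves" is a list that holds one entry, the list of rows, each a list of 5 numbers: the shift along the tool's x, y, z in cm, then the turn about the tool's z in rad, then the closure, from 0 (fully open) to 1 (shut). A call has 1 to 12 rows; each row is the pose to reach, as a shift and turn from the pose commanded when the call began, along the tool's axes at that moment; what a row does not reach only later rows make up. A row lasts 1/8 s, in which the tool goes at most 62.5 mm and 10.7 degrees, less where a joint would pass 70% of its speed; a pose out of reach is approached as far as the arm can. A call with a gripper value outside its range is refused whole. The fingers move at their own pace and stop on an object; the grip force is fixed at half the most. Time passes only in rows, so rows that repeat a pose let the fingers close. It gives the time, the measured TCP pose, the force and the opening at its end, in the units of the state.
- state(): the state, without advancing time (a new reading comes with each control period).
- read_camera(name): name is "scene" or "top" or "wrist"; returns a dict with "frame" (480x640x3 uint8, blue, green, red), "depth" (480x640 float32, m along the optical axis (not along the pixel's ray), 0 where there is no reading), "intrinsics" (3x3 intrinsics, pixels), "R" (3x3) and "t" (3): a world point X has camera coordinates R X + t. Camera axes: x right, y down, z forward; pixel columns grow to the right and rows downward; lengths in m; the calibration is good to about 2 mm. A picture is of the moment at which its call begins.
- hand_in(): hands the job in, once; it reports no verdict.
The state is a dict: "clock": time; "joints": joint angles; "qd": joint speeds; "effort": joint torques, N m; "position": TCP position; "eef_rot": TCP orientation; "force": force on the tool from outside, world axes, zero at the start; "torque": the same for the moment, N m; "finger_gap": opening from 0.0 (shut) to 1.0 (fully open).
Only numpy, scipy, OpenCV 4.12 (cv2) and the standard library are available. Lean on these libraries where they do the work, as an engineer would, in place of code of your own. Each camera call takes 0.05 s, during which the arm holds its last target.

## Working session

There is one attempt and no reset: what is moved stays moved. The work goes in short steps, Python scripts to look and compute and a tool call to move; the robot and the scene stay as the last step left them, time stands still between calls to the robot, and variables do not carry over. Pictures are saved under pics/ and viewed, and the job is handed in when it is done.

Besides the shell and the picture viewer there is one more tool, called after "Emit:" as name([rows], argument=value, ...), one row to a line, values as JSON. move_arm: Moves the arm, as the interface text tells. Its arguments: {"type":"object","properties":{"moves":{"type":"array","items":{"type":"array","items":{"type":"array","items":{"type":"number"}}}}},"required":["moves"]}

```bash
mkdir -p pics; ls; python3 - <<'E'
from cell import state, read_camera
import cv2
print(state())
for n in ("scene","top","wrist"):
    c=read_camera(n); cv2.imwrite(f"pics/{n}0.png",c["frame"]); print(n,c["intrinsics"].tolist(),c["R"].round(3).tolist(),c["t"].round(3).tolist())
E
```

```text
pics
{'clock': 0.0, 'joints': array([ 1.06083941,  0.53720386, -0.00439044,  1.53887381,  0.00262568,
        1.06727267, -0.07123702]), 'qd': array([ 7.06566891e-04, -7.05095714e-05,  2.01701083e-03,  7.39766417e-04,
       -3.45404584e-04, -1.59493913e-03, -1.90080807e-04]), 'effort': array([-1.31412212e-04, -5.83415401e+01,  1.04854580e+00, -2.59105521e+01,
        1.23010803e-02,  9.68335691e-03, -4.41841763e-08]), 'position': array([ 0.27874863, -0.58650146,  0.23038885]), 'eef_rot': array([-3.13984865e+00,  1.75413299e-04,  4.43762980e-01]), 'force': array([ 0.54314017, -0.25712907, -0.1746298 ]), 'torque': array([ 0.00049033, -0.04066068, -0.01303425]), 'finger_gap': 0.9985833072884898}
scene [[448.24762180357504, 0.0, 318.79180743583703], [0.0, 448.24762180357504, 242.27078630596012], [0.0, 0.0, 1.0]] [[-0.127, 0.992, -0.013], [0.786, 0.092, -0.611], [-0.605, -0.088, -0.791]] [0.069, -0.314, 1.519]
top [[601.3562790302905, 0.0, 324.645621173451], [0.0, 601.3562790302905, 228.10544076323166], [0.0, 0.0, 1.0]] [[0.003, -1.0, 0.017], [-0.992, -0.005, -0.126], [0.126, -0.016, -0.992]] [-0.01, 0.544, 1.387]
wrist [[334.88280222876097, 0.0, 316.93579491900437], [0.0, 334.88280222876097, 235.555558357869], [0.0, 0.0, 1.0]] [[0.429, -0.903, -0.0], [-0.855, -0.406, 0.324], [-0.293, -0.139, -0.946]] [-0.649, -0.041, 0.381]
```

View pics/scene0.png

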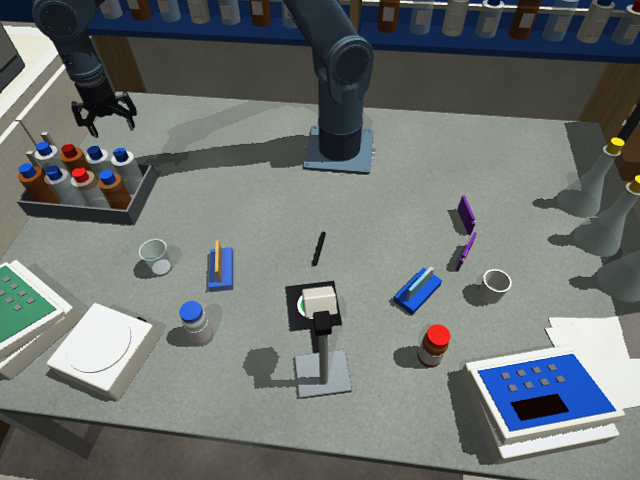

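View pics/top0.png

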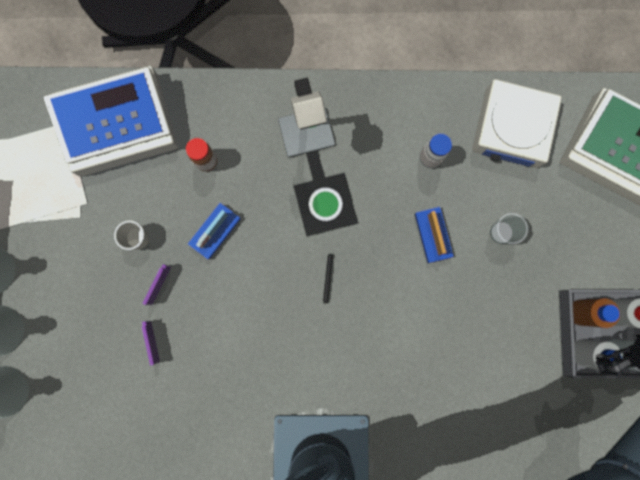

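View pics/wrist0.png

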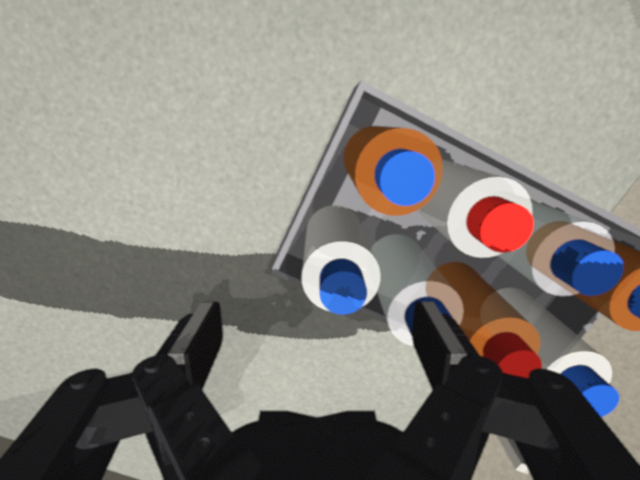

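Candidates in the top image are the bluish plate in a blue stand (213,231), the amber plate in a blue stand (437,231) and two purple look-alikes (157,285) and (151,343). The bluish one fits the description, so I'll check it enlarged.

```bash
cat > h.py <<'E'
import numpy as np, cv2
from cell import state, read_camera
def crop(c,u0,v0,u1,v1,s,name):
    cv2.imwrite(name,cv2.resize(c["frame"][v0:v1,u0:u1],None,fx=s,fy=s,interpolation=cv2.INTER_CUBIC))
def atz(c,u,v,z):
    K,R,t=map(np.array,(c["intrinsics"],c["R"],c["t"]))
    d=R.T@np.linalg.solve(K,[u,v,1]); o=-R.T@t
    return o+d*(z-o[2])/d[2]
def proj(c,X):
    p=c["R"]@np.array(X)+c["t"]; q=c["intrinsics"]@p; return (q[:2]/q[2]).round(1)
E
python3 - <<'E'
from h import *
t=read_camera("top"); s=read_camera("scene")
crop(t,175,190,255,270,8,"pics/t1.png"); crop(s,375,245,455,325,8,"pics/s1.png")
crop(t,280,70,370,250,4,"pics/t2.png")
import pickle; pickle.dump((t,s),open("c0.pkl","wb"))
E
```

```text
(no output)
```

View pics/t1.png

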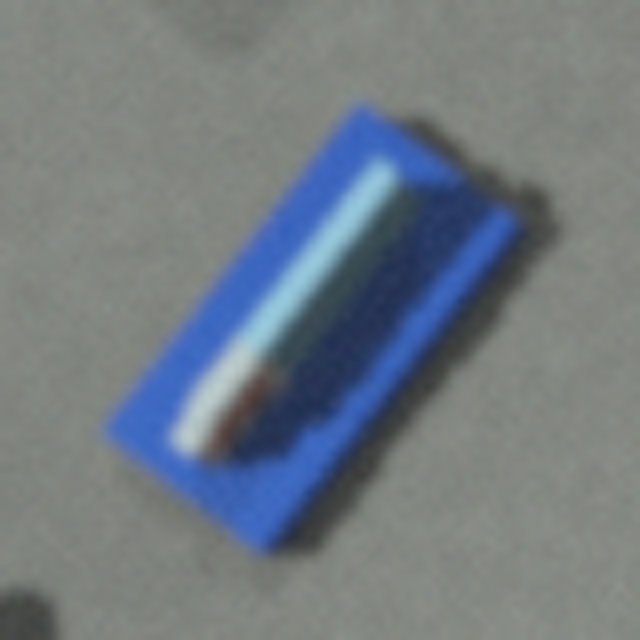

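View pics/s1.png

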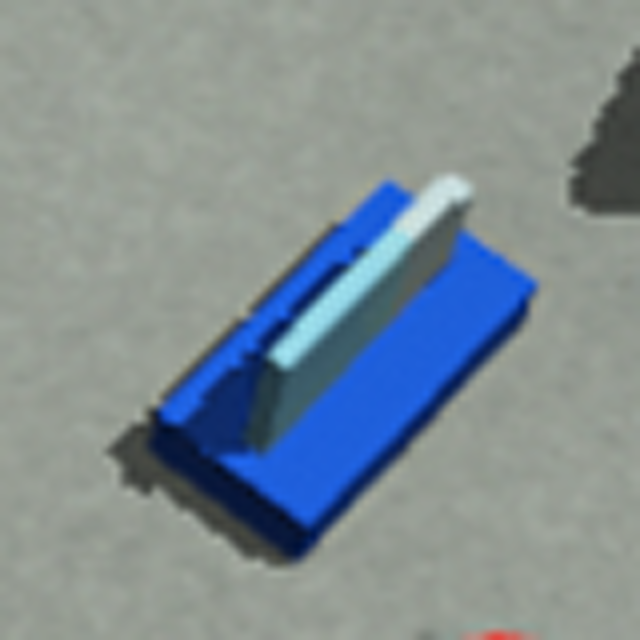

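View pics/t2.png

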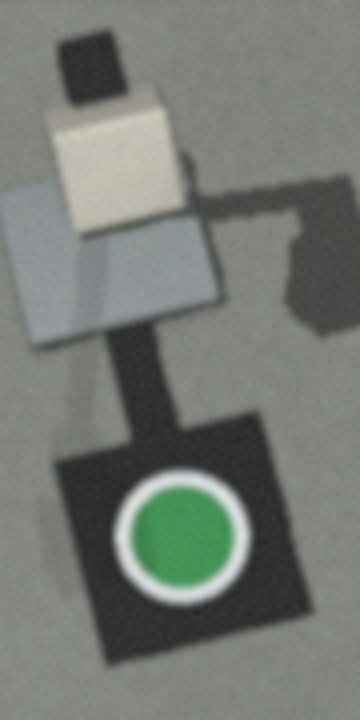

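```bash
python3 - <<'E'
from h import *
import pickle
t,s=pickle.load(open("c0.pkl","rb"))
P=lambda a,b,z:atz(t,175+(a-.0)/8-.5+.06,190+b/8-.44,z)
c=np.array([P(*p,.024) for p in [(360,103),(523,215),(268,550),(108,430)]]);print("stand",c.round(4),c.mean(0))
e=lambda a,b:np.linalg.norm(a-b)
print(e(c[0],c[1]),e(c[1],c[2]),e(c[2],c[3]),e(c[3],c[0]))
d=(c[2]+c[3]-c[0]-c[1]);print("yaw",np.degrees(np.arctan2(d[1],d[0])), )
A=P(387,168,.074);B=P(252,352,.074);print("top edge",A,B,e(A,B));d2=B-A;print(np.degrees(np.arctan2(d2[1],d2[0])),"ctr",A+d2/e(A,B)*.05, A+d2*50/65)
S=lambda a,b,z:atz(s,375+a/8-.44,245+b/8-.44,z)
A2=S(280,358,.074);B2=S(405,238,.074);print("scene",A2,B2,e(A2,B2));d2=B2-A2;print(np.degrees(np.arctan2(d2[1],d2[0])),"ctr",A2+d2*50/65)
Q=lambda a,b,z:atz(t,280+a/4-.4,70+b/4-.4,z)
print("pad",Q(182,537,.004)); k=[Q(*p,.004) for p in[(55,462),(258,412),(312,610),(108,663)]];print(np.mean(k,0),[e(k[i],k[i-1]) for i in range(4)])
d=k[0]+k[1]-k[2]-k[3];print("pad yaw",np.degrees(np.arctan2(d[1],d[0])))
h=[Q(*p,.29) for p in[(52,132),(160,100)]];print("head",h)
K=t["depth"]
for n,(u,v) in dict(head=(310,112),red=(200,147),blue=(440,145)).items(): print(n,atz(t,u,v,0)[:2],K[v,u])
E
```

```text
stand [[0.6056 0.2433 0.024 ]
 [0.5721 0.1941 0.024 ]
 [0.4718 0.267  0.024 ]
 [0.5071 0.3151 0.024 ]] [0.53915912 0.25487518 0.024     ]
0.0595591938054604 0.12396850975722203 0.05970238476645107 0.12184303232502842
yaw 143.92538185880224
top edge [0.57822379 0.22707241 0.074     ] [0.52476405 0.26426489 0.074     ] 0.06512467800161259
145.1732746284717 ctr [0.53717964 0.25562724 0.074     ] [0.53710091 0.25568201 0.074     ]
scene [0.57652945 0.22808177 0.074     ] [0.5279099  0.26647922 0.074     ] 0.061953415665457964
141.6999705994466 ctr [0.53912979 0.25761827 0.074     ]
pad [ 0.60706953 -0.00906817  0.004     ]
[ 0.60757349 -0.00987116  0.004     ] [np.float64(0.1273743262340702), np.float64(0.12774854282151757), np.float64(0.12626536916952522), np.float64(0.12750299262071813)]
pad yaw 15.024781280206222
head [array([0.76243362, 0.06101875, 0.29      ]), array([0.77942021, 0.00745445, 0.29      ])]
head [0.83845686 0.02910215] 1.1884283
red [0.74726815 0.29854492] 1.3540527
blue [ 0.7569734  -0.29288017] 1.3572141
```

Emit:
move_arm([
  [[0,0,-6,0,0],[0,0,-12,0,0],[0,0,-18,0,0],[0,0,-24,0,0],[0,0,-30,0,0],[0,0,-36,0,0]],
])

```text
clock: 1.0
position: [0.2788, -0.5865, 0.5934]
eef_rot: [3.141, 0.0, 0.444]
force: [0.9, -1.3, 0.1]
finger_gap: 0.996
```

```bash
python3 - <<'E'
from h import *
s=state();print(s["joints"].round(4),s["position"],s["eef_rot"])
E
```

```text
[ 1.0426  0.4509  0.0297  0.8333 -0.0134  1.8571 -0.0614] [ 0.27882561 -0.58654987  0.59343265] [3.14116969e+00 3.29569778e-05 4.43860336e-01]
```

Emit:
move_arm([
  [[0,0,-6,0,0],[0,0,-12,0,0],[0,0,-18,0,0],[0,0,-24,0,0],[0,0,-30,0,0]],
])

```text
clock: 1.62
position: [0.2164, -0.5027, 0.8562]
eef_rot: [2.701, -0.066, 0.383]
force: [-2.5, -1.6, -0.0]
finger_gap: 1.001
```

```bash
python3 - <<'E'
from h import *
s=state();print(s["joints"].round(4),s["position"],s["eef_rot"])
E
```

```text
[ 0.5334  0.192   0.8956  0.6631 -0.3113  1.909   0.0146] [ 0.2163632  -0.50272737  0.8561893 ] [ 2.70073405 -0.06594426  0.38333527]
```

Emit:
move_arm([
  [[0,0,6,0,0],[0,0,12,0,0],[0,0,12,0,0]],
])

```text
clock: 2.0
position: [0.2712, -0.5392, 0.7234]
eef_rot: [2.745, -0.075, 0.434]
force: [-0.3, 1.1, 1.9]
finger_gap: 0.996
```

```bash
python3 - <<'E'
from h import *
s=state();print(s["joints"].round(4),s["position"],s["eef_rot"])
from scipy.spatial.transform import Rotation as R
print(R.from_euler('xyz',s["eef_rot"]).as_matrix().round(3))
E
```

```text
[ 0.4086  0.1379  0.8058  1.0527 -0.1892  1.5952 -0.0053] [ 0.27119769 -0.53921441  0.72343466] [ 2.74504706 -0.07539882  0.43364201]
[[ 0.905  0.361  0.225]
 [ 0.419 -0.849 -0.321]
 [ 0.075  0.385 -0.92 ]]
```

```bash
cat > fk.py <<'E'
import numpy as np
from scipy.spatial.transform import Rotation as R
from scipy.optimize import least_squares
D=[([1.06083941,0.53720386,-0.00439044,1.53887381,0.00262568,1.06727267,-0.07123702],[0.27874863,-0.58650146,0.23038885],[-3.13984865,1.754e-4,0.44376298]),
([1.0426,0.4509,0.0297,0.8333,-0.0134,1.8571,-0.0614],[0.27882561,-0.58654987,0.59343265],[3.14116969,3.3e-5,4.43860336e-01]),
([0.5334,0.192,0.8956,0.6631,-0.3113,1.909,0.0146],[0.2163632,-0.50272737,0.8561893],[2.70073405,-0.06594426,0.38333527]),
([0.4086,0.1379,0.8058,1.0527,-0.1892,1.5952,-0.0053],[0.27119769,-0.53921441,0.72343466],[2.74504706,-0.07539882,0.43364201])]
def fk(q,p,sg):
    h,d1x,L1,ax,L2,bx,L3,ty,by,ly=p
    rz=lambda a:R.from_euler('z',a).as_matrix(); ry=lambda a:R.from_euler('y',a).as_matrix()
    T=rz(by+sg[0]*q[0]); x=np.array([0,0,h])
    x=x+T@[d1x,ly,0]
    T=T@ry(q[1]); T=T@rz(sg[1]*q[2]); x=x+T@[ax,0,L1]
    T=T@ry(q[3]); T=T@rz(sg[2]*q[4]); x=x+T@[bx-ax,0,L2]
    T=T@ry(q[5]); T=T@rz(sg[3]*q[6]+ty); x=x+T@[0,0,L3]
    return x,T
def res(p,sg,D=D):
    o=[]
    for q,x,e in D:
        X,T=fk(q,p,sg); o+=list((X-x)*5); o+=list((R.from_matrix(T).inv()*R.from_euler('xyz',e)).as_rotvec())
    o+=list(1e-3*np.array([p[1],p[3],p[5],p[9]]))
    return np.array(o)
def fit(D=D):
    import itertools
    best=None
    for sg in itertools.product([1,-1],repeat=4):
      for by in (-1.1-sg[0]*1.06,):
       for ty in (-1.57,1.57,0,3.1):
        r=least_squares(res,[.35,0,.4,0,.4,0,.25,ty,by,0],args=(sg,D))
        if best is None or r.cost<best[0]: best=(r.cost,sg,r.x)
    return best
if __name__=="__main__":
    b=fit();print(b[0],b[1],b[2].round(4)); print(res(b[2],b[1]).round(4)); np.savez("fk.npz",sg=b[1],p=b[2])
E
python3 fk.py
```

```text
9.034173485795103e-05 (-1, -1, -1, -1) [ 0.3048 -0.0105  0.5302 -0.0045  0.4485 -0.0032  0.3144  1.5691 -0.0018
 -0.0435]
[ 0.0017 -0.0003 -0.0019 -0.     -0.     -0.0001  0.0012  0.0013  0.0089
  0.      0.     -0.0001  0.0023 -0.0054 -0.0047  0.0002  0.0008  0.0001
 -0.0047  0.0025 -0.0023  0.0001  0.0007  0.0001 -0.     -0.     -0.
 -0.    ]
```

```bash
cat >> h.py <<'E'
from scipy.spatial.transform import Rotation as Ro
def to(X,s=None):
    s=s or state(); T=Ro.from_euler('xyz',s["eef_rot"]).as_matrix(); d=T.T@(np.array(X)-s["position"])*100
    return d.round(2)
def st():
    s=state(); T=Ro.from_euler('xyz',s["eef_rot"]).as_matrix()
    print("clk",round(s["clock"],2),"q",s["joints"].round(3),"pos",s["position"].round(4),"tilt",np.degrees(np.arccos(-T[2,2])).round(1),"n az",np.degrees(np.arctan2(T[1,2],T[0,2])).round(1),"x az",np.degrees(np.arctan2(T[1,0],T[0,0])).round(1),"el y",np.degrees(np.arcsin(T[2,1])).round(1),"az y",np.degrees(np.arctan2(T[1,1],T[0,1])).round(1),"TCP az",np.degrees(np.arctan2(s["position"][1],s["position"][0])).round(1),"r",np.hypot(*s["position"][:2]).round(3),"f",s["force"].round(1),"gap",round(s["finger_gap"],3))
    return s,T
E
python3 -c "
from h import *
st(); print(to([.258,-.369,.4])); print(to([.1,-.143,.4]))"
```

```text
clk 2.0 q [ 0.409  0.138  0.806  1.053 -0.189  1.595 -0.005] pos [ 0.2712 -0.5392  0.7234] tilt 23.1 n az -55.0 x az 24.8 el y 22.7 az y -67.0 TCP az -63.3 r 0.604 f [-0.3  1.1  1.9] gap 0.996
[  3.5  -27.39  23.98]
[ -1.33 -52.29  13.16]
```

Emit:
move_arm([
  [[0.6,-4.6,4,0,0],[1.2,-9.2,8,0,0],[1.8,-13.7,12,0,0],[2.4,-18.3,16,0,0],[3,-23,20,0,0],[3.5,-27.4,24,0,0],[2.5,-33,21.7,0,0],[1.5,-38,19.4,0,0]],
])

```text
clock: 3.0
position: [0.2316, -0.3385, 0.4122]
eef_rot: [2.727, -0.09, 0.436]
force: [0.0, -0.0, 0.9]
finger_gap: 0.999
```

```bash
python3 -c "
from h import *
st(); print(to([.1,-.143,.4]))"
```

```text
clk 3.0 q [ 0.652 -0.348  0.122  2.152  0.134  0.92  -0.437] pos [ 0.2316 -0.3385  0.4122] tilt 24.3 n az -53.5 x az 25.0 el y 23.7 az y -67.3 TCP az -55.6 r 0.41 f [ 0.  -0.   0.9] gap 0.999
[ -3.76 -21.66  -8.57]
```

Emit:
move_arm([
  [[-1,-5.5,-2.2,0,0],[-2,-11,-4.4,0,0],[-3,-16,-6.5,0,0]],
])

```text
clock: 3.38
position: [0.2188, -0.3012, 0.3832]
eef_rot: [2.77, -0.068, 0.438]
force: [-0.0, 0.5, 0.3]
finger_gap: 1.0
```

```bash
python3 -c "
from h import *
st(); print(to([.1,-.143,.4]))"
```

```text
clk 3.38 q [ 1.283 -0.367 -0.366  2.206 -0.142  0.905 -0.165] pos [ 0.2188 -0.3012  0.3832] tilt 21.6 n az -55.0 x az 25.1 el y 21.2 az y -66.4 TCP az -54.0 r 0.372 f [-0.   0.5  0.3] gap 1.0
[ -3.92 -17.34  -8.85]
```

Emit:
move_arm([
  [[-4,-20,-8,0,0],[-4,-20,-8,0,0],[-4,-20,-8,0,0],[-4,-20,-8,0,0],[-4,-20,-8,0,0]],
])

```text
clock: 4.0
position: [0.1944, -0.2251, 0.2675]
eef_rot: [2.962, 0.008, 0.431]
force: [-0.2, 0.7, 0.4]
finger_gap: 1.0
```

```bash
python3 -c "
from h import *
st(); print(to([.1,-.143,.4]))"
```

```text
clk 4.0 q [ 1.778 -0.374 -0.886  2.371 -0.315  0.86  -0.048] pos [ 0.1944 -0.2251  0.2675] tilt 10.3 n az -67.9 x az 24.7 el y 10.3 az y -65.2 TCP az -49.2 r 0.297 f [-0.2  0.7  0.4] gap 1.0
[ -5.26  -8.86 -15.03]
```

```bash
python3 -c "
from h import *
s,T=st(); p=s['position']; print(to(p+np.array([-.06,.15,.03]))); print(to([.14,-.33,.35])); print(to([.06,-.14,.35]))"
```

```text
clk 4.0 q [ 1.778 -0.374 -0.886  2.371 -0.315  0.86  -0.048] pos [ 0.1944 -0.2251  0.2675] tilt 10.3 n az -67.9 x az 24.7 el y 10.3 az y -65.2 TCP az -49.2 r 0.297 f [-0.2  0.7  0.4] gap 1.0
[  0.79 -15.34  -5.84]
[-9.39  8.6  -6.75]
[ -8.72 -11.67 -10.43]
```

Emit:
move_arm([
  [[0.8,-15.5,-5.8,0,0],[0.8,-15.5,-5.8,0,0],[0.8,-15.5,-5.8,0,0]],
])

```text
clock: 4.38
position: [0.2001, -0.1638, 0.2822]
eef_rot: [2.998, 0.031, 0.419]
force: [1.0, 0.3, 0.4]
finger_gap: 1.003
```

```bash
python3 -c "
from h import *
s,T=st();print(T.round(3))"
```

```text
clk 4.38 q [ 1.143 -0.374 -0.574  2.385 -0.118  0.971 -0.498] pos [ 0.2001 -0.1638  0.2822] tilt 8.4 n az -77.9 x az 24.0 el y 8.2 az y -65.8 TCP az -39.3 r 0.259 f [1.  0.3 0.4] gap 1.003
[[ 0.913  0.406  0.031]
 [ 0.406 -0.902 -0.143]
 [-0.031  0.143 -0.989]]
```

```bash
python3 -c "
from h import *
print(to([.07,-.31,.34])); print(to([.04,-.12,.34]))"
```

```text
[-17.99   8.73  -4.02]
[-13.01  -9.63  -6.84]
```

Emit:
move_arm([
  [[-6,2.9,-1.4,0,0],[-12,5.8,-2.8,0,0],[-18,8.7,-4,0,0],[-16,0,-5,0,0],[-14,-5,-6,0,0],[-13,-9.6,-6.8,0,0]],
])

```text
clock: 5.12
position: [0.075, -0.2563, 0.3098]
eef_rot: [3.046, 0.034, 0.433]
force: [-0.4, -0.2, -0.0]
finger_gap: 1.002
```

```bash
python3 -c "
from h import *
s,T=st();print(T.round(3)); print(to([.04,-.12,.34]))"
```

```text
clk 5.12 q [ 1.654 -0.361 -0.421  2.322 -0.14   1.055  0.177] pos [ 0.075  -0.2563  0.3098] tilt 5.8 n az -84.8 x az 24.8 el y 5.5 az y -65.0 TCP az -73.7 r 0.267 f [-0.4 -0.2 -0. ] gap 1.002
[[ 0.907  0.42   0.009]
 [ 0.419 -0.902 -0.101]
 [-0.034  0.096 -0.995]]
[  2.43 -13.48  -4.42]
```

Emit:
move_arm([
  [[2,-12,-4,0,0],[2,-12,-4,0,0],[2,-12,-4,0,0]],
])

```text
clock: 5.5
position: [0.0686, -0.2041, 0.2932]
eef_rot: [-3.14, -0.05, 0.47]
force: [0.8, 0.8, 0.7]
finger_gap: 0.994
```

```bash
python3 -c "
from h import *
s,T=st();print(T.round(3)); print(to([.04,-.12,.34]))"
```

```text
clk 5.5 q [ 1.401 -0.373 -0.203  2.382 -0.135  1.136  0.169] pos [ 0.0686 -0.2041  0.2932] tilt 2.8 n az 28.6 x az 26.9 el y -0.1 az y -63.1 TCP az -71.4 r 0.215 f [0.8 0.8 0.7] gap 0.994
[[ 0.89   0.453  0.044]
 [ 0.453 -0.891  0.024]
 [ 0.05  -0.001 -0.999]]
[ 1.49 -8.8  -4.6 ]
```

```bash
python3 -c "
from h import *
s,T=st();print(to([.35,-.1,.30]),to([.561,.2395,.25]))"
```

```text
clk 5.5 q [ 1.401 -0.373 -0.203  2.382 -0.135  1.136  0.169] pos [ 0.0686 -0.2041  0.2932] tilt 2.8 n az 28.6 x az 26.9 el y -0.1 az y -63.1 TCP az -71.4 r 0.215 f [0.8 0.8 0.7] gap 0.994
[29.8   3.47  0.79] [ 63.7  -17.22   7.52]
```

Emit:
move_arm([
  [[6,0.7,0,0,0],[12,1.4,0,0.1,0],[18,2,0,0.2,0],[24,2.7,0,0.3,0],[29.8,3.5,0.8,0.4,0],[34.5,0.5,1.7,0.5,0],[39.5,-2.5,2.7,0.6,0],[44.5,-5.5,3.7,0.7,0],[49.5,-8.5,4.7,0.8,0],[54.5,-11.5,5.7,0.9,0],[59.5,-14.5,6.7,1,0],[63.7,-17.2,7.5,1.1,0]],
])

```text
clock: 7.0
position: [0.4945, 0.1236, 0.2565]
eef_rot: [-3.105, -0.0, -0.583]
force: [-0.7, 0.1, -1.2]
finger_gap: 1.002
```

```bash
python3 -c "
from h import *
s,T=st();print(T.round(3)); c=read_camera('wrist'); cv2.imwrite('pics/w1.png',c['frame'])
import pickle; pickle.dump(c,open('w1.pkl','wb'))
R=np.array(c['R']);d=np.array([np.cos(np.radians(144)),np.sin(np.radians(144)),0])
C=np.array([.5385,.256,.074])
for x in(-50,-28,15,40):print(x,proj(c,C+d*x/1000))"
```

```text
clk 7.0 q [ 0.363  0.365 -0.836  1.864  0.295  1.014 -2.744] pos [0.4945 0.1236 0.2565] tilt 2.1 n az 56.1 x az -33.4 el y -2.1 az y -123.4 TCP az 14.0 r 0.51 f [-0.7  0.1 -1.2] gap 1.002
[[ 0.835 -0.55   0.021]
 [-0.55  -0.834  0.031]
 [ 0.    -0.037 -0.999]]
-50 [191.6 195.2]
-28 [193.2 216.4]
15 [196.3 255.4]
40 [197.9 276.6]
```

View pics/w1.png

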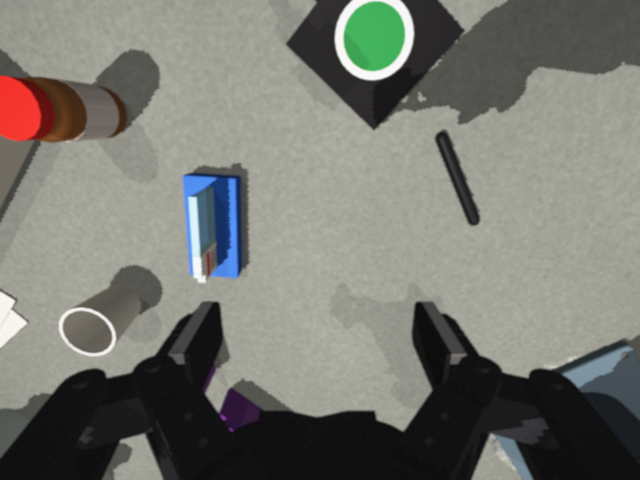

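```bash
cat > ik.py <<'E'
from fk import *
z=np.load("fk.npz"); P=z["p"]; SG=z["sg"]
lo=np.array([-2.7,-.37,-1.27,.24,-1.31,.19,-2.76]);hi=np.array([2.7,2.16,1.26,2.4,4.45,1.91,2.76])
def ik(X,T,q0,w=1e-2,q3=None):
    def f(q):
        x,M=fk(q,P,SG); e=list((x-X)*5)+list(R.from_matrix(M.T@T).as_rotvec()*1)
        if q3 is not None: e.append((q[2]-q3)*5)
        return np.array(e+list(1e-4*(q-q0)))
    r=least_squares(f,np.clip(q0,lo+1e-3,hi-1e-3),bounds=(lo,hi)); return r.x,np.abs(f(r.x)[:6]).max()
E
python3 - <<'E'
from ik import *
from h import *
s,T=st()
print(fk(s["joints"],P,SG)[0])
for name,pos,yaw in (("grasp",[.561,.2395,.037],-36),("hi",[.561,.2395,.25],-36)):
  for q3 in (-1.1,-.8,-.4,0,.4,.8,1.2):
    M=R.from_euler('xyz',[np.pi,0,np.radians(yaw)]).as_matrix()
    q,e=ik(np.array(pos),M,np.array([-.44-q3,.6,q3,1.5,0,1,-2.6]),q3=q3); print(name,q3,q.round(2),round(e,4))
E
```

```text
clk 7.05 q [ 0.344  0.363 -0.821  1.862  0.29   1.012 -2.744] pos [0.495  0.1266 0.2563] tilt 2.1 n az 54.1 x az -33.3 el y -2.1 az y -123.3 TCP az 14.3 r 0.511 f [0.2 2.3 1.1] gap 0.997
[0.47590434 0.12419744 0.26181887]
grasp -1.1 [ 0.33  1.13 -1.09  1.58  0.74  1.05 -2.76] 0.3064
grasp -0.8 [ 0.17  0.93 -0.79  1.65  0.51  0.86 -2.76] 0.2169
grasp -0.4 [-0.14  0.78 -0.4   1.72  0.26  0.72 -2.76] 0.0985
grasp 0 [-0.48  0.72  0.    1.76 -0.    0.66 -2.68] 0.0
grasp 0.4 [-0.76  0.74  0.4   1.8  -0.43  0.69 -2.32] 0.0
grasp 0.8 [-1.02  0.85  0.8   1.83 -0.82  0.83 -1.99] 0.0
grasp 1.2 [-1.21  1.1   1.2   1.85 -1.17  1.12 -1.74] 0.0
hi -1.1 [ 0.34  0.72 -1.09  1.57  0.48  1.16 -2.76] 0.2331
hi -0.8 [ 0.14  0.6  -0.8   1.58  0.32  1.11 -2.76] 0.1341
hi -0.4 [-0.17  0.5  -0.4   1.59  0.17  1.08 -2.76] 0.0391
hi 0 [-0.48  0.45 -0.    1.63 -0.    1.06 -2.68] 0.0
hi 0.4 [-0.77  0.46  0.4   1.66 -0.2   1.07 -2.51] 0.0
hi 0.8 [-1.04  0.52  0.8   1.69 -0.41  1.11 -2.31] 0.0
hi 1.2 [-1.24  0.69  1.2   1.71 -0.68  1.23 -2.07] 0.0
```

```bash
python3 -c "
from h import *
print(to([.561,.2395,.25]))"
```

```text
[ -0.68 -13.02   1.11]
```

Emit:
move_arm([
  [[-0.2,-4,0.3,-0.15,0],[-0.5,-9,0.7,-0.3,0],[-0.7,-13,1.1,-0.3,0],[-0.7,-13,1.1,-0.3,0]],
])

```text
clock: 7.55
position: [0.5592, 0.236, 0.2501]
eef_rot: [-3.107, -0.012, -0.283]
force: [0.1, 0.3, -0.3]
finger_gap: 1.002
```

```bash
python3 -c "
from h import *
s,T=st();print(to([.561,.2395,.25]))"
```

```text
clk 7.55 q [ 0.128  0.565 -0.843  1.631  0.447  1.116 -2.677] pos [0.5592 0.236  0.2501] tilt 2.1 n az 54.9 x az -16.2 el y -2.0 az y -106.2 TCP az 22.9 r 0.607 f [ 0.1  0.3 -0.3] gap 1.002
[ 0.07 -0.39  0.03]
```

Emit:
move_arm([
  [[0,-0.4,0,0.12,0],[0,-0.4,0,0.2,0]],
])

```text
clock: 7.8
position: [0.5592, 0.2358, 0.2495]
eef_rot: [-3.108, -0.004, -0.488]
force: [-0.1, -0.3, -1.2]
finger_gap: 1.001
```

```bash
python3 -c "
from h import *
s,T=st();print(to([.561,.2395,.25]))"
```

```text
clk 7.8 q [-0.047  0.491 -0.575  1.64   0.282  1.065 -2.756] pos [0.5592 0.2358 0.2495] tilt 1.9 n az 54.5 x az -27.9 el y -1.9 az y -117.9 TCP az 22.9 r 0.607 f [-0.1 -0.3 -1.2] gap 1.001
[-0.01 -0.41 -0.04]
```

Redistribution works, with q3 rising. I'll continue turning.

Emit:
move_arm([
  [[0,-0.4,0,0.07,0],[0,-0.4,0,0.14,0],[0,-0.4,0,0.14,0]],
])

```text
clock: 8.18
position: [0.5608, 0.2397, 0.2502]
eef_rot: [-3.108, -0.003, -0.624]
force: [0.2, -0.1, 0.4]
finger_gap: 1.003
```

```bash
python3 -c "
from h import *
s,T=st();print(T.round(3),to([.561,.2395,.25]));c=read_camera('wrist'); cv2.imwrite('pics/w2.png',c['frame'])
import pickle; pickle.dump(c,open('w2.pkl','wb'))
d=np.array([np.cos(np.radians(144)),np.sin(np.radians(144)),0])
C=np.array([.5385,.256,.074])
for x in(-50,-28,15,40):print(x,proj(c,C+d*x/1000))"
```

```text
clk 8.18 q [-0.293  0.444 -0.24   1.647  0.106  1.032 -2.757] pos [0.5608 0.2397 0.2502] tilt 1.9 n az 49.2 x az -35.7 el y -1.9 az y -125.7 TCP az 23.1 r 0.61 f [ 0.2 -0.1  0.4] gap 1.003
[[ 0.812 -0.584  0.022]
 [-0.584 -0.811  0.025]
 [ 0.003 -0.034 -0.999]] [0.03 0.01 0.02]
-50 [323.4 189.2]
-28 [323.1 211.4]
15 [322.7 252.1]
40 [322.5 274.4]
```

View pics/w2.png

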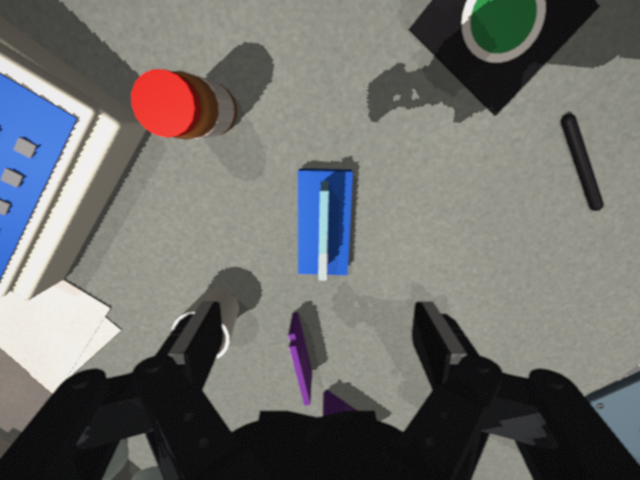

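```bash
python3 -c "
from h import *
import pickle
c=pickle.load(open('w2.pkl','rb')); crop(c,285,160,365,290,6,'pics/w2c.png')"
```

View pics/w2c.png

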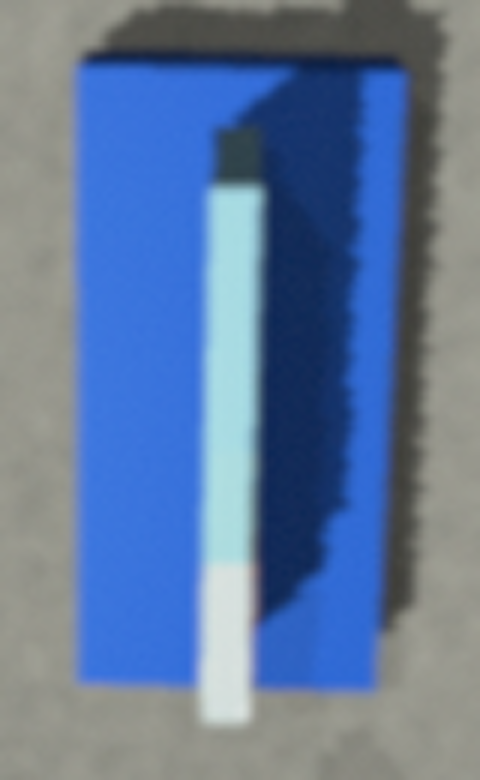

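```bash
python3 -c "
from h import *
import pickle
c=pickle.load(open('w2.pkl','rb'))
A=atz(c,324.08,190.25,.074);B=atz(c,322.75,253.4,.074);d=B-A;L=np.linalg.norm(d);print(A,B,L,np.degrees(np.arctan2(d[1],d[0])))
G=A+d*22/65;print('ctr',A+d*50/65,'grasp',G); print(to([G[0],G[1],.12]),to([G[0],G[1],.037]))"
```

```text
[0.57770973 0.22665026 0.074     ] [0.52522841 0.26559523 0.074     ] 0.06535288494266894 143.421885503131
ctr [0.53733949 0.25660793 0.074     ] grasp [0.55994682 0.23983164 0.074     ]
[-0.03  0.46 12.95] [-0.04  0.73 21.25]
```

Emit:
move_arm([
  [[0,0.1,5,0.01,0.3],[0,0.3,10,0.01,0.3],[0,0.5,15,0.01,0.3],[0,0.6,19,0.01,0.3],[0,0.7,21.2,0.01,0.3],[0,0.7,21.2,0.01,0.3]],
])

```text
clock: 8.98
position: [0.5575, 0.2395, 0.0342]
eef_rot: [-3.112, 0.004, -0.632]
force: [0.5, -0.4, -0.7]
finger_gap: 0.702
```

```bash
python3 -c "
from h import *
s,T=st();print(to([.5599,.2398,.037]));c=read_camera('wrist'); cv2.imwrite('pics/w3.png',c['frame'])"
```

```text
clk 8.97 q [-0.39   0.721 -0.111  1.781  0.097  0.62  -2.753] pos [0.5575 0.2395 0.0342] tilt 1.7 n az 61.3 x az -36.2 el y -1.7 az y -126.2 TCP az 23.2 r 0.607 f [ 0.5 -0.4 -0.7] gap 0.702
[ 0.17 -0.17 -0.27]
```

View pics/w3.png

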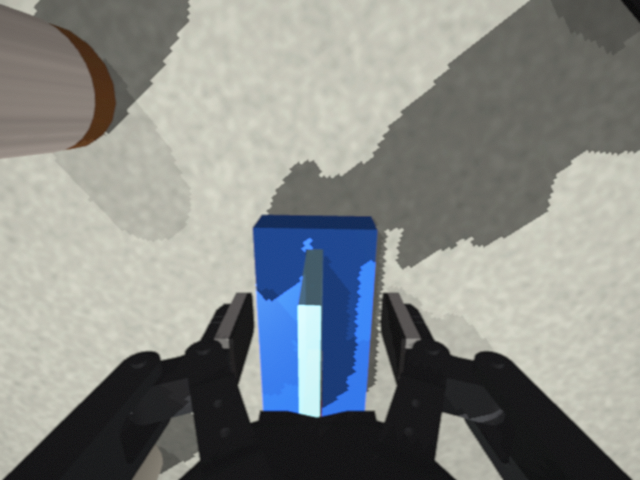

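Emit:
move_arm([
  [[0.1,-0.2,-0.2,0,0.3],[0.1,-0.2,-0.2,0,0.7],[0.1,-0.2,-0.2,0,1],[0.1,-0.2,-0.2,0,1],[0.1,-0.2,-0.2,0,1],[0.1,-0.2,-0.2,0,1]],
])

```text
clock: 9.78
position: [0.5598, 0.2405, 0.0381]
eef_rot: [-3.112, 0.001, -0.632]
force: [-1.2, -2.6, 7.1]
finger_gap: 0.08
```

```bash
python3 -c "
from h import *
s,T=st();c=read_camera('wrist'); cv2.imwrite('pics/w4.png',c['frame'])"
```

```text
clk 9.78 q [-0.394  0.717 -0.107  1.776  0.095  0.628 -2.753] pos [0.5598 0.2405 0.0381] tilt 1.7 n az 55.3 x az -36.2 el y -1.7 az y -126.2 TCP az 23.2 r 0.609 f [-1.2 -2.6  7.1] gap 0.08
```

View pics/w4.png

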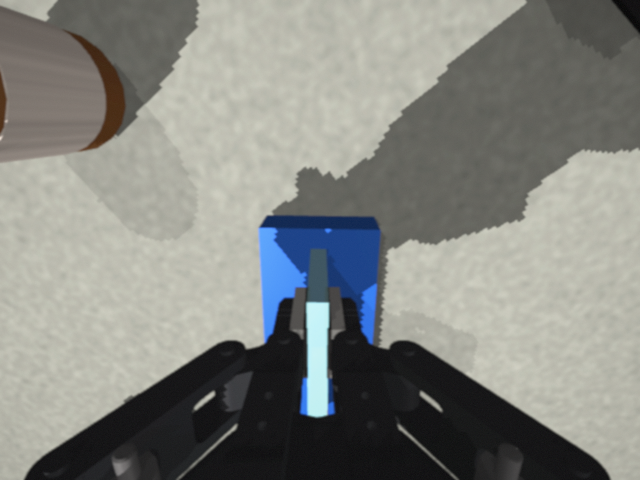

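Emit:
move_arm([
  [[0,-0.03,-1,0,1],[0,-0.06,-2,0,1],[0,-0.1,-3.5,0,1],[0,-0.2,-6,0,1],[0,-0.3,-9,0,1],[0,-0.4,-13,0,1],[0,-0.5,-17,0,1],[0,-0.6,-21,0,1]],
])

```text
clock: 10.82
position: [0.5599, 0.2406, 0.2501]
eef_rot: [-3.11, 0.0, -0.631]
force: [0.9, 0.0, 0.2]
finger_gap: 0.087
```

```bash
python3 -c "
from h import *
s,T=st();c=read_camera('wrist'); cv2.imwrite('pics/w5.png',c['frame']); c=read_camera('scene'); crop(c,300,150,500,330,4,'pics/s5.png')"
```

```text
clk 10.82 q [-0.375  0.437 -0.13   1.651  0.048  1.029 -2.719] pos [0.5599 0.2406 0.2501] tilt 1.8 n az 54.4 x az -36.2 el y -1.8 az y -126.2 TCP az 23.3 r 0.609 f [0.9 0.  0.2] gap 0.087
```

View pics/s5.png

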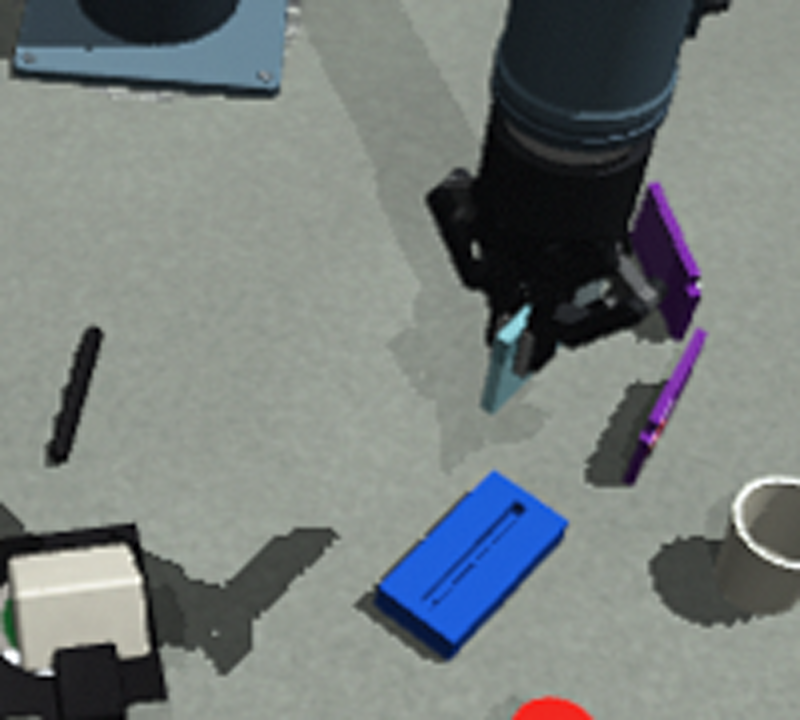

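View pics/w5.png

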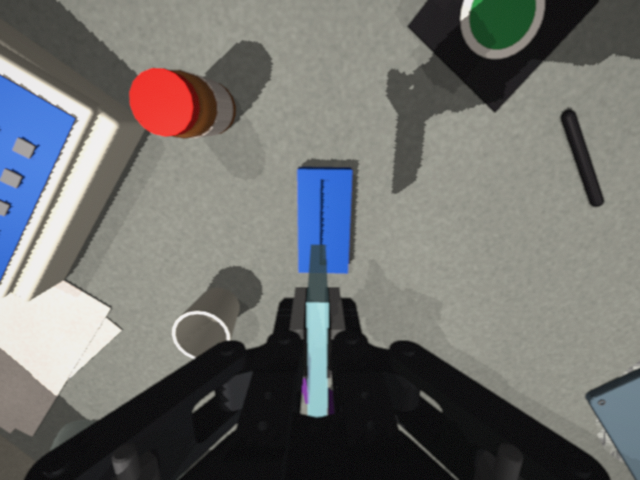

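```bash
python3 -c "
from h import *
print(to([.60,.16,.58]))"
```

```text
[  7.98   3.11 -32.73]
```

Emit:
move_arm([
  [[0,0,-4,-0.15,1],[0,0,-8,-0.32,1],[0.5,0.2,-12,-0.5,1],[1.5,0.6,-16,-0.68,1],[2.5,1,-20,-0.86,1],[3.5,1.4,-24,-1.04,1],[5,2,-28,-1.22,1],[6.5,2.5,-31,-1.4,1],[8,3.1,-32.7,-1.58,1],[8,3.1,-32.7,-1.76,1],[8,3.1,-32.7,-1.94,1],[8,3.1,-32.7,-2.12,1]],
])

```text
clock: 12.42
position: [0.6001, 0.1599, 0.5736]
eef_rot: [3.126, -0.026, 1.495]
force: [-0.8, 0.2, 0.4]
finger_gap: 0.085
```

```bash
python3 -c "
from h import *
s,T=st();print(T.round(3))"
```

```text
clk 12.43 q [-0.056  0.384 -0.443  1.001  0.149  1.761 -0.514] pos [0.6001 0.1599 0.5736] tilt 1.7 n az 55.5 x az 85.6 el y 0.9 az y -4.4 TCP az 14.9 r 0.621 f [-0.8  0.2  0.4] gap 0.085
[[ 0.076  0.997  0.017]
 [ 0.997 -0.076  0.025]
 [ 0.026  0.015 -1.   ]]
```

Emit:
move_arm([
  [[0,0,-4,-0.17,1],[0,0,-9,-0.34,1],[0,0,-15,-0.34,1],[0,0,-21,-0.34,1],[0,0,-27,-0.34,1],[0,0,-30,-0.34,1]],
])

```text
clock: 13.18
position: [0.562, 0.1383, 0.7062]
eef_rot: [3.008, -0.028, 1.81]
force: [2.6, 0.6, -2.4]
finger_gap: 0.086
```

```bash
python3 -c "
from h import *
s,T=st();print(T.round(3))"
```

```text
clk 13.18 q [-5.410e-01  2.750e-01  3.790e-01  8.400e-01 -1.440e-01  1.909e+00
 -1.000e-03] pos [0.562  0.1383 0.7062] tilt 7.8 n az 25.4 x az 103.7 el y 7.7 az y 13.5 TCP az 13.8 r 0.579 f [ 2.6  0.6 -2.4] gap 0.086
[[-0.237  0.964  0.123]
 [ 0.971  0.232  0.058]
 [ 0.028  0.133 -0.991]]
```

Emit:
move_arm([
  [[0.2,3,-5.5,0,1],[0.5,6,-11,0,1],[0.7,9,-16,0,1],[1,12,-21,0,1],[1,14,-24,0,1],[1,14,-24,0,1]],
])

```text
clock: 13.92
position: [0.5403, 0.1376, 0.8616]
eef_rot: [2.688, -0.113, 1.821]
force: [-0.2, 0.7, -0.4]
finger_gap: 0.086
```

```bash
python3 -c "
from h import *
s,T=st();print(T.round(3))"
```

```text
clk 13.93 q [-0.667  0.2    0.653  0.616 -0.328  1.909 -0.008] pos [0.5403 0.1376 0.8616] tilt 26.7 n az 27.3 x az 104.3 el y 25.8 az y 11.2 TCP az 14.3 r 0.558 f [-0.2  0.7 -0.4] gap 0.086
[[-0.246  0.883  0.4  ]
 [ 0.963  0.174  0.206]
 [ 0.112  0.436 -0.893]]
```

Emit:
move_arm([
  [[0.7,4.5,-4,0,1],[1.4,9,-8,0,1],[2.2,14,-12.5,0,1],[2.5,18,-16,0,1]],
])

```text
clock: 14.42
position: [0.5723, 0.1554, 0.8827]
eef_rot: [2.627, -0.117, 1.823]
force: [0.2, 0.1, -0.9]
finger_gap: 0.087
```

```bash
python3 -c "
from h import *
s,T=st();print(T.round(3))"
```

```text
clk 14.43 q [-0.392  0.271  0.216  0.447 -0.197  1.909 -0.092] pos [0.5723 0.1554 0.8827] tilt 30.2 n az 26.1 x az 104.4 el y 29.2 az y 10.7 TCP az 15.2 r 0.593 f [ 0.2  0.1 -0.9] gap 0.087
[[-0.248  0.857  0.451]
 [ 0.962  0.162  0.221]
 [ 0.117  0.489 -0.865]]
```

Emit:
move_arm([
  [[0.7,3,-5.3,0,1],[1.4,6,-10.7,0,1],[2.1,9,-16,0,1],[2.9,12,-21.6,0,1]],
])

```text
clock: 14.92
position: [0.5414, 0.154, 0.9224]
eef_rot: [2.555, -0.124, 1.828]
force: [0.1, 0.7, -0.5]
finger_gap: 0.082
```

```bash
python3 -c "
from h import *
s,T=st();print(T.round(3))"
```

```text
clk 14.93 q [-0.44   0.218  0.259  0.427 -0.2    1.909 -0.108] pos [0.5414 0.154  0.9224] tilt 34.3 n az 25.3 x az 104.8 el y 33.3 az y 10.1 TCP az 15.9 r 0.563 f [ 0.1  0.7 -0.5] gap 0.082
[[-0.253  0.823  0.509]
 [ 0.96   0.146  0.241]
 [ 0.124  0.549 -0.826]]
```

Emit:
move_arm([
  [[0.7,3.3,-5.1,0,1],[1.4,6.6,-10.2,0,1],[2.1,10,-15.3,0,1],[2.9,13.5,-20.6,0,1],[2.9,13.5,-20.6,0,1],[2.9,13.5,-20.6,0,1]],
])

```text
clock: 15.68
position: [0.5116, 0.152, 0.9589]
eef_rot: [2.485, -0.131, 1.833]
force: [-0.1, -0.2, -0.1]
finger_gap: 0.086
```

```bash
cat > plan.py <<'E'
from h import *
s,T=st();print(T.round(3))
# plate in tool frame: plate x=-tool x, y = tool y, z=-tool z ; grasp at plate x=-28
# TCP at grasp was z .038 -> plate centre .044 : centre is -0.006 along tool z (6mm behind TCP)
Fr_tool=np.array([-.0605,0,-.006])
Fr=s['position']+T@Fr_tool; print('frosted',Fr.round(4))
pad=np.array([.6072,-.0095,.15]); print('to pad world',(pad-Fr).round(4),'tool',(T.T@(pad-Fr)*100).round(2), 'TCP goal',(s['position']+pad-Fr).round(4))
b=np.radians(15);h=np.array([np.cos(b)*np.cos(np.radians(40)),np.sin(b)*np.cos(np.radians(40)),np.sin(np.radians(40))])
print('ang head',np.degrees(np.arccos(T[:,1]@h)),'ang up',np.degrees(np.arccos(T[2,1])))
E
python3 plan.py
```

```text
clk 15.68 q [-0.508  0.172  0.326  0.404 -0.205  1.909 -0.123] pos [0.5116 0.152  0.9589] tilt 38.3 n az 24.7 x az 105.0 el y 37.3 az y 9.3 TCP az 16.5 r 0.534 f [-0.1 -0.2 -0.1] gap 0.086
[[-0.257  0.785  0.563]
 [ 0.957  0.128  0.258]
 [ 0.131  0.606 -0.785]]
frosted [0.5237 0.0925 0.9557]
to pad world [ 0.0835 -0.102  -0.8057] tool [-22.45 -43.54  65.31] TCP goal [0.595  0.05   0.1532]
ang head 5.231643377380168 ang up 52.73286098089289
```

```bash
python3 - <<'E'
from ik import *
from h import *
s,T=st()
W=[[.50,.08,.65],[.48,.05,.40],[.54,.05,.22],[.595,.05,.153]]
q=s["joints"]
for w in W:
    q,e=ik(np.array(w),T,q); print(w,to(w),q.round(2),round(e,4))
E
```

```text
clk 15.68 q [-0.508  0.172  0.326  0.404 -0.205  1.909 -0.123] pos [0.5116 0.152  0.9589] tilt 38.3 n az 24.7 x az 105.0 el y 37.3 az y 9.3 TCP az 16.5 r 0.534 f [-0.1 -0.2 -0.1] gap 0.086
[0.5, 0.08, 0.65] [-10.63 -20.54  21.74] [-0.3  -0.22  0.12  1.62 -0.15  1.1   0.07] 0.0
[0.48, 0.05, 0.4] [-16.26 -37.63  39.46] [-0.35 -0.22  0.25  2.18 -0.3   0.56  0.34] 0.0
[0.54, 0.05, 0.22] [-20.15 -43.82  56.97] [ 0.24  0.23 -0.3   2.26 -1.31  0.19  1.44] 0.0097
[0.595, 0.05, 0.153] [-22.45 -43.56  65.33] [ 0.18  0.43 -0.22  2.14 -1.31  0.19  1.48] 0.0754
```

```bash
python3 - <<'E'
from ik import *
from h import *
s,T=st()
for z in (.153,.175,.195,.205):
  out=[]
  for q3 in (-1,-.6,-.3,0,.3,.6,1):
   for q5 in (-1.2,-.5,0,.5,1.2,2):
    q,e=ik(np.array([.595,.05,z]),T,np.array([-q3,.3,q3,2.1,q5,.4,-q5])); out.append((round(e,4),q.round(2)))
  out.sort(key=lambda a:a[0]); print(z); [print(*o) for o in out[:40:8]]
E
```

```text
clk 15.68 q [-0.508  0.172  0.326  0.404 -0.205  1.909 -0.123] pos [0.5116 0.152  0.9589] tilt 38.3 n az 24.7 x az 105.0 el y 37.3 az y 9.3 TCP az 16.5 r 0.534 f [-0.1 -0.2 -0.1] gap 0.086
0.153
0.0 [ 0.9   0.87 -1.26  2.15  1.78  0.51 -1.31]
0.0 [ 0.85  0.77 -1.14  2.15  1.8   0.38 -1.38]
0.0 [ 0.69  0.62 -0.89  2.16  1.97  0.19 -1.65]
0.0754 [ 0.18  0.43 -0.22  2.14 -1.31  0.19  1.48]
0.0754 [ 0.18  0.43 -0.22  2.14 -1.31  0.19  1.48]
0.175
0.0 [ 0.86  0.72 -1.15  2.14  1.65  0.36 -1.27]
0.0 [ 0.74  0.6  -0.96  2.14  1.67  0.2  -1.36]
0.0 [ 0.74  0.59 -0.95  2.14  1.67  0.19 -1.36]
0.0488 [ 0.17  0.39 -0.22  2.15 -1.31  0.19  1.47]
0.0488 [ 0.17  0.39 -0.22  2.15 -1.31  0.19  1.47]
0.195
0.0 [ 0.77  0.56 -0.99  2.13  1.41  0.19 -1.11]
0.0 [ 0.77  0.56 -0.99  2.13  1.41  0.19 -1.11]
0.0 [ 0.77  0.56 -0.99  2.13  1.41  0.19 -1.11]
0.0237 [ 0.16  0.35 -0.22  2.16 -1.31  0.19  1.45]
0.0237 [ 0.16  0.35 -0.22  2.16 -1.31  0.19  1.45]
0.205
0.0 [ 0.78  0.54 -1.    2.12  1.27  0.19 -0.98]
0.0 [ 0.78  0.54 -1.    2.12  1.27  0.19 -0.98]
0.0 [ 0.78  0.54 -1.    2.12  1.27  0.19 -0.98]
0.0109 [ 0.16  0.33 -0.21  2.16 -1.31  0.19  1.45]
0.0109 [ 0.16  0.33 -0.21  2.16 -1.31  0.19  1.45]
```

Emit:
move_arm([
  [[-1.8,-3.4,3.6,0,1],[-3.6,-6.8,7.2,0,1],[-5.3,-10.2,10.8,0,1],[-7,-13.7,14.5,0,1],[-8.8,-17,18,0,1],[-10.6,-20.5,21.7,0,1],[-12,-24.8,26,0,1],[-13.5,-29,30.5,0,1],[-15,-33.3,35,0,1],[-16.3,-37.6,39.5,0,1],[-16.3,-37.6,39.5,0,1]],
])

```text
clock: 17.05
position: [0.4769, 0.0492, 0.3939]
eef_rot: [2.495, -0.132, 1.832]
force: [-0.4, 0.4, 0.7]
finger_gap: 0.088
```

```bash
python3 plan.py
```

```text
clk 17.05 q [-0.6   -0.318  0.45   2.243 -0.096  0.557  0.157] pos [0.4769 0.0492 0.3939] tilt 37.7 n az 24.9 x az 105.0 el y 36.7 az y 9.3 TCP az 5.9 r 0.479 f [-0.4  0.4  0.7] gap 0.088
[[-0.256  0.792  0.555]
 [ 0.958  0.129  0.257]
 [ 0.132  0.597 -0.791]]
frosted [ 0.4891 -0.0102  0.3907]
to pad world [ 0.1181  0.0007 -0.2407] tool [-6.12 -5.01 25.62] TCP goal [0.595  0.05   0.1532]
ang head 5.593052075433358 ang up 53.34931813463293
```

Emit:
move_arm([
  [[-1.2,-0.6,4.6,0,1],[-2.4,-1.3,9.3,0,1],[-3.6,-1.9,14,0,1]],
])

```text
clock: 17.42
position: [0.5292, 0.0554, 0.2934]
eef_rot: [2.527, -0.158, 1.839]
force: [0.2, 0.6, -2.5]
finger_gap: 0.088
```

```bash
python3 plan.py
```

```text
clk 17.43 q [-0.993 -0.025  0.991  2.286 -0.741  0.393  0.846] pos [0.5292 0.0554 0.2934] tilt 36.2 n az 27.9 x az 105.4 el y 34.7 az y 9.0 TCP az 6.0 r 0.532 f [ 0.2  0.6 -2.5] gap 0.088
[[-0.262  0.812  0.522]
 [ 0.952  0.129  0.277]
 [ 0.157  0.569 -0.807]]
frosted [ 0.5419 -0.0039  0.2887]
to pad world [ 0.0653 -0.0056 -0.1387] tool [-4.42 -2.67 14.45] TCP goal [0.5945 0.0498 0.1547]
ang head 7.097863840398972 ang up 55.2916133860269
```

Emit:
move_arm([
  [[-1.3,-0.3,4,0,1],[-2.6,-0.6,8,0,1],[-3.9,-0.8,11.7,0,1]],
])

```text
clock: 17.8
position: [0.5598, 0.0522, 0.246]
eef_rot: [2.538, -0.126, 1.849]
force: [-0.0, -0.1, 0.2]
finger_gap: 0.086
```

```bash
python3 plan.py
```

```text
clk 17.8 q [-0.56   0.172  0.591  2.256 -1.147  0.388  1.248] pos [0.5598 0.0522 0.246 ] tilt 35.2 n az 26.3 x az 106.0 el y 34.3 az y 11.0 TCP az 5.3 r 0.562 f [-0.  -0.1  0.2] gap 0.086
[[-0.273  0.811  0.517]
 [ 0.954  0.158  0.256]
 [ 0.126  0.563 -0.817]]
frosted [ 0.5732 -0.007   0.2432]
to pad world [ 0.034  -0.0025 -0.0932] tool [-2.34 -2.53  9.31] TCP goal [0.5938 0.0497 0.1527]
ang head 6.55027516041879 ang up 55.71986044779887
```

Emit:
move_arm([
  [[-0.7,-0.4,2.4,0,1],[-1.4,-0.7,4.8,0,1],[-2,-1.1,7.3,0,1],[-2,-1.1,7.3,0,1]],
])

```text
clock: 18.3
position: [0.5952, 0.0481, 0.1811]
eef_rot: [2.542, -0.13, 1.848]
force: [0.2, -0.1, -2.1]
finger_gap: 0.087
```

```bash
python3 plan.py
```

```text
clk 18.3 q [ 0.157  0.352 -0.201  2.186 -1.305  0.192  1.472] pos [0.5952 0.0481 0.1811] tilt 35.1 n az 26.6 x az 105.9 el y 34.0 az y 10.8 TCP az 4.6 r 0.597 f [ 0.2 -0.1 -2.1] gap 0.087
[[-0.271  0.814  0.514]
 [ 0.954  0.155  0.257]
 [ 0.13   0.56  -0.819]]
frosted [ 0.6085 -0.0112  0.1782]
to pad world [-0.0013  0.0017 -0.0282] tool [-0.17 -1.66  2.28] TCP goal [0.5939 0.0497 0.1529]
ang head 6.842337708716346 ang up 55.970296698260405
```

Emit:
move_arm([
  [[0,0,0,0,1],[0,0,0,0,1],[0,0,0,0,1]],
])

```text
clock: 18.68
position: [0.5912, 0.0468, 0.179]
eef_rot: [2.548, -0.127, 1.847]
force: [0.1, -0.1, -0.9]
finger_gap: 0.082
```

```bash
python3 plan.py; python3 -c "
from h import *
c=read_camera('top'); cv2.imwrite('pics/t6.png',c['frame']); print(proj(c,[.6085,-.0112,.178]))
crop(c,250,70,400,250,4,'pics/t6c.png'); c=read_camera('scene'); cv2.imwrite('pics/s6.png',c['frame']);c=read_camera('wrist'); cv2.imwrite('pics/w6.png',c['frame']);s=state();print(s['qd'].round(3))"
```

```text
clk 18.68 q [ 0.144  0.349 -0.186  2.193 -1.305  0.193  1.472] pos [0.5912 0.0468 0.179 ] tilt 34.7 n az 26.4 x az 105.8 el y 33.7 az y 10.9 TCP az 4.5 r 0.593 f [ 0.1 -0.1 -0.9] gap 0.082
[[-0.27   0.817  0.509]
 [ 0.954  0.158  0.253]
 [ 0.127  0.555 -0.822]]
frosted [ 0.6045 -0.0125  0.1763]
to pad world [ 0.0027  0.003  -0.0263] tool [-0.12 -1.19  2.37] TCP goal [0.5939 0.0498 0.1527]
ang head 7.103599418321679 ang up 56.31391030905384
[327.5 189.7]
[ 0.018  0.006 -0.015  0.003 -0.    -0.003  0.002]
```

View pics/t6c.png

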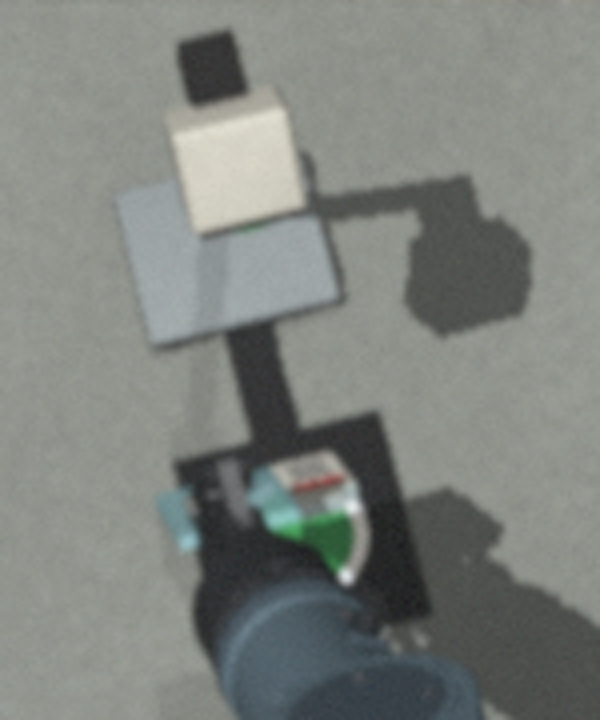

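View pics/s6.png

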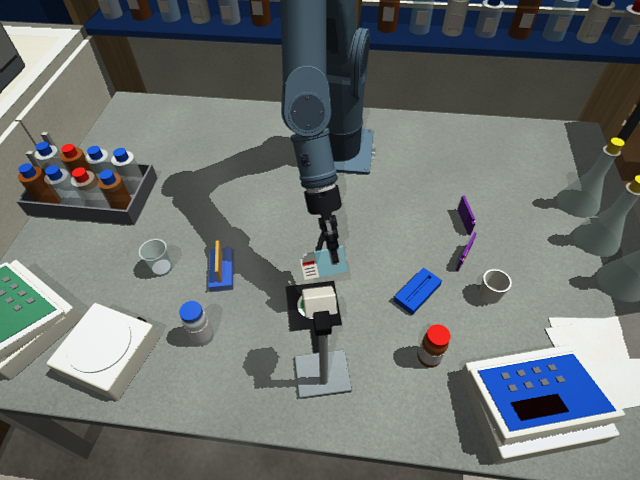

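View pics/w6.png

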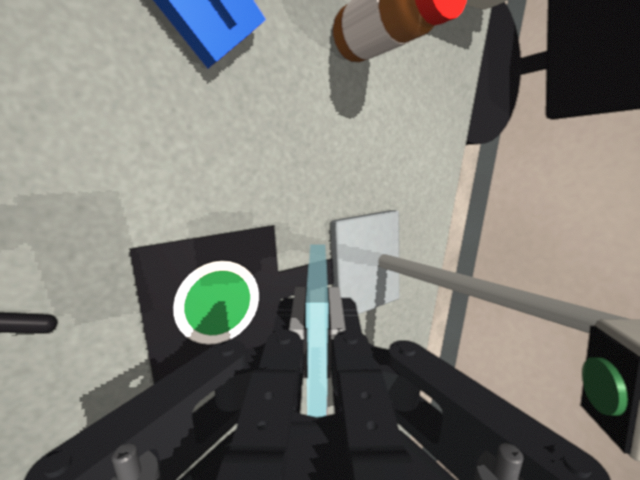

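Emit:
move_arm([
  [[0,0,0,0,1],[0,0,0,0,1],[0,0,0,0,1],[0,0,0,0,1],[0,0,0,0,1],[0,0,0,0,1]],
])

```text
clock: 19.58
position: [0.5904, 0.046, 0.178]
eef_rot: [2.55, -0.129, 1.845]
force: [-0.1, -0.8, -0.9]
finger_gap: 0.079
```

```bash
python3 plan.py; python3 -c "
from h import *
s=state();print(s['qd'].round(3))"
```

```text
clk 19.57 q [ 0.151  0.35  -0.191  2.194 -1.306  0.192  1.472] pos [0.5904 0.046  0.178 ] tilt 34.6 n az 26.5 x az 105.7 el y 33.6 az y 10.8 TCP az 4.5 r 0.592 f [-0.1 -0.8 -0.9] gap 0.079
[[-0.268  0.818  0.508]
 [ 0.955  0.156  0.253]
 [ 0.128  0.553 -0.823]]
frosted [ 0.6036 -0.0133  0.1752]
to pad world [ 0.0036  0.0038 -0.0252] tool [-0.06 -1.04  2.35] TCP goal [0.594  0.0498 0.1528]
ang head 7.243408546520244 ang up 56.408943443678034
[ 0.001 -0.001  0.    -0.002  0.001  0.001  0.001]
```

It has settled and every measure is within limits, so I'm handing in.

```bash
python3 -c "
from cell import hand_in,state
print(hand_in()); s=state(); print(s['clock'],s['position'],s['qd'].round(3))"
```

```text
the job is handed in; nothing more can be done
None
the job is handed in; nothing more can be done
```

I gripped the clear notched plate by its clear end, lifted it out of its stand and handed the job in at about 19.6 s. It was held over the reader pad with the label facing up towards the head. `hand_in` gives no verdict.

The moves only turn the tool about its own axis. I got the tilt by pushing the empty arm, and later the loaded arm, past its reach, which tips the tool.

Last checks before handing in, with the frosted-end values worked out from the tool pose:

| Check | Measured | Limit |
|---|---|---|
| Frosted end from pad centre, seen from above | about 5 mm | 40 mm |
| Frosted end height | about 175 mm | 100–210 mm |
| Label from straight up | 56° | about 65° |
| Label from facing the head | 7° | about 30° |
| Joint speeds | about 0 (at most 0.002 rad/s) | plate below 30 mm/s |

- **Position:** the top camera agreed with the frosted-end position to about 1 pixel.
- **Off target:** the plate sits a little higher than the 15 cm asked for and is tipped back about 34° rather than 45°, because joint 6 is at its limit there.
- **Surroundings:** the final pictures show the stand empty and the plate clear of the reader. The amber plate, bottles and cups look unmoved in the scene view. The marker is hidden in that view and only partly seen in the wrist camera, so I did not check it properly. I judged all of this by eye and did not measure positions again.

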